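Unlock and open the coded reagent box

ROBOT

A 7-joint arm with a two-finger parallel gripper is mounted at the origin on a cart in front of the work surface, level with it; the furniture and walls round the work are solid. World frame = base frame: x ahead of the robot, y to its left, z up, the work surface at z = 0. Lengths are in m, angles in degrees, forces in N, time in s.
With the tool pointing down it reaches from about 0.35 to 0.9 m from the base axis. Payload 19.9 kg.
Tool frame: the origin (TCP) lies on the centre line of the jaws, within the pads' length; the fingertips stand tcp_to_tips ahead of it and the grasp point (between the pads) lies 8 mm behind it (tcp_to_tips is the distance from the TCP to the fingertips, in m); z points along the fingers, y is the line along which they close (so a half turn about z gives the same grasp; the last joint's range is limited). The gripper opens to 94 mm and grips with 3 to 60 N. Pads are 16 mm wide; open, the fingers measure 119 mm over their backs; the gripper's body (75 mm by 177 mm) begins 78 mm behind the grasp point.
Start: joints at [-73.367, 23.915, -0.59, 92.452, 0.269, 63.638, -3.037], TCP at [0.204, 0.591, 0.216] pointing down, gripper open.
Joint ranges: [-161.28, 161.28], [-22.2, 115.67], [-73.04, 71.86], [3.21, 147.25], [-68.34, 248.33], [10.77, 114.83], [-161.83, 161.83]. Speed limits (degrees/s): [108.29, 108.29, 136.94, 136.94, 172.46, 172.46, 172.46].

INTERFACE

Orientations are given as a 3x3 rotation matrix whose columns are the frame's x, y, z axes.
In Python, from bench import * gives the robot as it stands. The module is installed in compiled form; this text tells all that it offers.
- The arm moves only by the tool play_rows, never from a script. Its argument "moves" is a list of rows, each an object of numbers: "jaw": the gripper command: -1 is shut, 1 is fully open, values between are in proportion; "x", "y", "z": the shift along the tool's x, y, z in cm; "wx", "wy", "wz": the turn, a rotation vector about the tool's x, y, z in rad. A call has 1 to 8 rows; each row shifts and turns the commanded pose from where the row before left it, along the tool's axes as they then stand; what a row does not reach is not made up. A row lasts 1/12 s, in which the tool goes at most 41.7 mm and 7.16 degrees, less where a joint would pass 70% of its speed; a pose out of reach is approached as far as the arm can. A call is refused whole if a number of a shift passes 4.17 or a number of a turn 0.125, either way. A call with a gripper value outside its range is refused whole. The fingers move at their own pace and stop on an object; "squeeze" is the grip in N (left out, the last holds). Time passes only in rows, so rows that do not move let the fingers close. It gives the time, the measured TCP pose, the force, the opening and the grip force at its end, in the units of the state.
- get_obs(): the state, without advancing time (a new reading comes with each control period).
- camera(name): name is "side" or "top" or "wrist"; returns the picture (420x560x3 uint8, blue, green, red); there is no depth.
- camera_model(name): a dict with "fx", "fy", "cx", "cy" (pixels), "extrinsics" (4x4, takes a point from world to camera coordinates); the wrist camera has in their place "T_tool_cam" (4x4, takes a point from camera to tool coordinates, whose origin is the TCP and whose axes are the flange's). Camera axes: x right, y up, looking along -z (the intrinsics and any distortion apply to the point x, -y, -z); pixel columns grow to the right and rows downward; lengths in m; the calibration is good to about 2 mm. A picture is of the moment at which its call begins: read the wrist's pose just before it. camera_model takes no time and is no camera call.
- close_job(): hands the job in; it is judged then, once.
Trained networks look in the newest picture that a camera, given by its name, has taken for a name from the list of things; names that differ only in an ending like _2 or _b are one class to them, and where a whole thing is asked for, a point or a joint stands for the part that bears it (a point fixed in the world has none). Each returns a list of dicts, best first, with "conf" (0 to 1); they miss things now and then, are a little off and sometimes report something else, mostly with a low value. They report only what shows in the picture. A call takes as long as a camera call.
- spot_in(thing, camera): "box" ([centre column, centre row, width, height] in pixels, round what is visible of it).
- trace(thing, camera): "mask" (420x560 bool, what is visible of it) and "box" ([centre column, centre row, width, height] in pixels, round what is visible of it).
- pinpoint(thing, camera): "location" ([column, row] in pixels: a listed point, or the origin of a listed thing).
The state is a dict: "t": time; "joints": joint angles; "joint_velocities": joint speeds; "effort": joint torques, N m; "tcp_pos": TCP position; "ee_rot": TCP orientation; "wrist_force": force on the tool from outside, world axes, zero at the start; "moment": the same for the moment, N m; "finger_gap": opening from 0.0 (shut) to 1.0 (fully open); "finger_force": force on a finger pad.
Only numpy, scipy, OpenCV 4.12 (cv2) and the standard library are available. Lean on these libraries where they do the work, as an engineer would, in place of code of your own. Each camera call takes 0.05 s, during which the arm holds its last target. There are 200 camera calls.

TASK

Unlock the blue reagent box and open it: roll its three thumbwheels so that they read 4 - 7 - 2 from left to right, each of these numerals straight up in line with the red index marks. Then draw the orange bolt knob fully towards you and swing the lid up by its handle until it stands nearly upright by itself. Leave the code set and the bolt drawn, and do not push about the bottles and glassware round the box.

Things in the scene. Friction and masses are not known exactly. Their poses are not given: they have to be found in the camera images.
- lockbox: Blue steel box, fixed, 230 (x) x 190 (y) x 100 mm high, origin under its centre; box x points away from the robot (lock to hinge), y left, z up. Front 95 mm: dark level lock panel, 100 mm high, with three numbered wheels (34 mm apart, 14 mm gaps), bolt knob at its right. Behind: hinged lid with bar handle. Without the code the bolt is blocked; undrawn, it holds the lid.
- wheel_left (a joint): Angle (rad) of the left wheel: black rubber rim, radius 31.5 mm, 20 mm wide, level axle along box y at box (-78, 46, 85.5) mm. White numerals 0-9, 36 deg (0.628 rad) apart; value 0.628 x n (any whole turns added) has numeral n straight up, so 4 is at 2.513. Rolling the top away from the robot raises the value. Clicks into each numeral; 1.5 N at the rim passes a click.
- wheel_middle (a joint): Angle (rad) of the middle wheel: black rubber rim, radius 31.5 mm, 20 mm wide, level axle along box y at box (-78, 12, 85.5) mm. White numerals 0-9, 36 deg (0.628 rad) apart; value 0.628 x n (any whole turns added) has numeral n straight up, so 7 is at 4.398. Rolling the top away from the robot raises the value. Clicks into each numeral; 1.5 N at the rim passes a click.
- wheel_right (a joint): Angle (rad) of the right wheel: black rubber rim, radius 31.5 mm, 20 mm wide, level axle along box y at box (-78, -22, 85.5) mm. White numerals 0-9, 36 deg (0.628 rad) apart; value 0.628 x n (any whole turns added) has numeral n straight up, so 2 is at 1.257. Rolling the top away from the robot raises the value. Clicks into each numeral; 1.5 N at the rim passes a click.
- left_index (a point): Fixed point at the very top of the left wheel, box (-78, 46, 117) mm: 17 mm above the panel, midway between two red index marks. A numeral is read here.
- middle_index (a point): Fixed point at the very top of the middle wheel, box (-78, 12, 117) mm: 17 mm above the panel, midway between two red index marks. A numeral is read here.
- right_index (a point): Fixed point at the very top of the right wheel, box (-78, -22, 117) mm: 17 mm above the panel, midway between two red index marks. A numeral is read here.
- left_numeral_4 (a point): Point on the rim of the left wheel, at the middle of its numeral 4 (radius 31.5 mm); turns with the wheel.
- middle_numeral_7 (a point): Point on the rim of the middle wheel, at the middle of its numeral 7 (radius 31.5 mm); turns with the wheel.
- right_numeral_2 (a point): Point on the rim of the right wheel, at the middle of its numeral 2 (radius 31.5 mm); turns with the wheel.
- bolt (a joint): Travel of the bolt: 0 home (locked), 0.010 m fully drawn towards the robot (along box -x). Slides with about 2 N and stays where it is left. With a wrong code it stops after about 1.5 mm. The lid is free from 7 mm on.
- bolt_knob (a point): Grip point of the orange bolt knob, a block 16 (box x) x 18 (box y) mm that stands from the panel (100 mm) to 137 mm above the worktop; the point is on its upright axis 10 mm below its top, at home at box (-47, -68, 127) mm. Can be pinched fore and aft or from its sides, from above.
- lid (a joint): Lid angle: 0 shut, 1.57 upright, stop at 1.65 rad. Friction hinge: needs about 7 N at the handle and stays where it is left. Shut, it can be lifted 0.012 rad while locked.
- lid_handle (a point): Middle of the steel bar handle on the lid: bar of 10 mm diameter along box y, 80 mm long between its two posts, its axis 36 mm above the lid (31 mm clear beneath); lid shut, at box (10, 0, 136) mm, 103 mm in front of the hinge. It moves with the lid on an arc about lid_hinge, and behind the lid when this is upright.
- lid_hinge (a point): Middle of the lid's hinge axis, which runs along box y at the back of the box, at box (113, 0, 98) mm.
- reagent: Bystander: small brown bottle with white cap, 42 mm across, 95 mm high, loose, left of the box in front. Origin under its centre.
- beaker: Bystander: frosted beaker holding a flask, 85 mm across, 150 mm high, loose, right of the box at the back. Origin under its centre.
- dish: Bystander: white porcelain evaporating dish, 78 mm across, 27 mm high, loose, near the front edge to the right. Origin under its centre.
- conical_flask: Bystander: clear conical flask with stopper, 81 mm across, 180 mm high, loose, on the thin green plate left of the box. Origin under its centre.
- jar_grey: Bystander: small jar with grey filling, 47 mm across, 46 mm high, loose, well right of the box. Origin under its centre.

How it is judged:
By the outcome, as a careful person would: the job done as asked, in the order asked, and still so for the second after the job is handed in, with the robot touching nothing.
It also fails if it takes over 64 s, if anything falls off the work surface, if the arm or the gripper's body presses on something with over 40 N, if the wrist force passes 120 N, or if a joint passes its speed limit or range.

## Working session

There is one attempt and no reset: what is moved stays moved. The work goes in short steps, Python scripts to look and compute and a tool call to move; the robot and the scene stay as the last step left them, time stands still between calls to the robot, and variables do not carry over. Pictures are saved under pics/ and viewed, at most 10 in all, crops included, and the job is handed in when it is done.

Besides the shell and the picture viewer there is one more tool, called by a JSON object that holds its "fn" and its "kwargs". play_rows: Moves the arm, as the interface text tells. Its arguments: {"type":"object","properties":{"moves":{"type":"array"},"squeeze":{"type":"number"}},"required":["moves"]}

```bash
mkdir -p pics; cat > h.py <<'E'
from bench import *
import numpy as np, cv2
def ray(name,uv,o=None):
    m=camera_model(name)
    if name=="wrist":
        o=o or get_obs(); T=np.eye(4); T[:3,:3]=o["ee_rot"]; T[:3,3]=o["tcp_pos"]; W=T@np.array(m["T_tool_cam"])
    else: W=np.linalg.inv(np.array(m["extrinsics"]))
    d=np.array([(uv[0]-m["cx"])/m["fx"],-(uv[1]-m["cy"])/m["fy"],-1]); d=W[:3,:3]@d
    return W[:3,3],d/np.linalg.norm(d)
def atz(name,uv,z,o=None):
    c,d=ray(name,uv,o); return c+d*(z-c[2])/d[2]
def proj(name,p):
    m=camera_model(name)
    if name=="wrist":
        o=get_obs(); T=np.eye(4); T[:3,:3]=o["ee_rot"]; T[:3,3]=o["tcp_pos"]; E=np.linalg.inv(T@np.array(m["T_tool_cam"]))
    else: E=np.array(m["extrinsics"])
    q=E[:3,:3]@p+E[:3,3]; return np.array([m["cx"]+m["fx"]*q[0]/-q[2],m["cy"]+m["fy"]*-q[1]/-q[2]])
E
python3 - <<'E'
from h import *
np.set_printoptions(precision=4,suppress=True)
o=get_obs(); print({k:o[k] for k in o}); print(camera_model("side").keys(), camera_model("wrist"))
for n in("side","top"): 
    W=np.linalg.inv(np.array(camera_model(n)["extrinsics"]));print(n,W)
    cv2.imwrite(f"pics/{n}0.png",camera(n))
    for t,z in [("lockbox",0),("bolt_knob",.127),("lid_handle",.136),("lid_hinge",.098),("left_index",.117),("middle_index",.117),("right_index",.117),("left_numeral_4",.1),("middle_numeral_7",.1),("right_numeral_2",.1),("reagent",0),("beaker",0),("conical_flask",0),("dish",0),("jar_grey",0)]:
        for r in pinpoint(t,n)[:2]: print(n,t,round(r["conf"],2),np.array(r["location"]),atz(n,r["location"],z))
E
```

```text
{'t': 0.0, 'joints': array([-73.3682,  23.9508,  -0.5902,  92.482 ,   0.2676,  63.6399,
        -3.0382]), 'joint_velocities': array([-0.0399, -0.0811,  0.0177, -0.0426, -0.1182, -0.0472,  0.077 ]), 'effort': array([ -0.0005, -85.1266,   0.638 , -42.598 ,  -0.049 ,   0.0188,
         0.0001]), 'tcp_pos': array([0.2035, 0.5906, 0.2158]), 'ee_rot': array([[-0.9455,  0.3258, -0.0003],
       [ 0.3258,  0.9455, -0.0012],
       [-0.0001, -0.0012, -1.    ]]), 'wrist_force': array([-0.7253, -0.0162, -0.3682]), 'moment': array([-0.0582, -0.0502, -0.0046]), 'finger_force': 0.0, 'finger_gap': 0.9991980382509398}
dict_keys(['fx', 'fy', 'cx', 'cy', 'extrinsics']) {'fx': 340.87050708991995, 'fy': 340.87050708991995, 'cx': 277.22439103378565, 'cy': 207.35211603735007, 'T_tool_cam': array([[-0.0004,  0.9615,  0.2747,  0.0791],
       [ 1.    ,  0.0001,  0.001 , -0.0013],
       [ 0.001 ,  0.2747, -0.9615, -0.1683],
       [ 0.    ,  0.    ,  0.    ,  1.    ]])}
side [[ 0.3057  0.8213 -0.4816 -0.2426]
 [-0.9521  0.2627 -0.1563 -0.2338]
 [-0.0019  0.5064  0.8623  1.5304]
 [ 0.      0.      0.      1
[... 2055 characters left out ...]
.1   ]
top middle_numeral_7 0.67 [236.  232.9] [0.4822 0.1437 0.1   ]
top middle_numeral_7 0.27 [350.8 261.6] [ 0.4012 -0.1562  0.1   ]
top right_numeral_2 0.66 [246.6 230.2] [0.4888 0.1154 0.1   ]
top reagent 0.81 [161.2 233.2] [0.4984 0.379  0.    ]
top reagent 0.18 [219.6 249.1] [0.4486 0.2062 0.    ]
top beaker 0.78 [308.4 188.9] [ 0.6216 -0.0554  0.    ]
top beaker 0.63 [246.5 243.7] [0.4628 0.1281 0.    ]
top conical_flask 0.63 [164.7 189.4] [0.6301 0.3738 0.    ]
top conical_flask 0.3 [265.  231.1] [0.4985 0.0741 0.    ]
top dish 0.85 [350.3 267.4] [ 0.3898 -0.1679  0.    ]
top jar_grey 0.64 [391.  188.6] [ 0.6168 -0.2976  0.    ]
top jar_grey 0.59 [228.2 239. ] [0.4775 0.1815 0.    ]
```

```bash
python3 - <<'E'
import cv2,numpy as np
a=cv2.imread("pics/top0.png")[150:300,130:430];b=cv2.imread("pics/side0.png")[150:300,150:450]
f=lambda x:cv2.resize(x,None,fx=2,fy=2,interpolation=cv2.INTER_CUBIC)
cv2.imwrite("pics/c0.png",np.vstack([f(a),f(b)]))
E
```

```text
(no output)
```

View pics/c0.png

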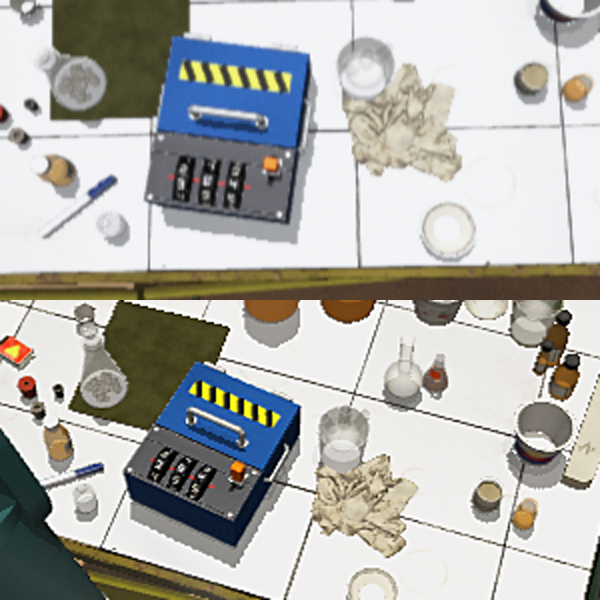

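```bash
cat >> h.py <<'E'
from scipy.spatial.transform import Rotation as Ro
def plan(p,yaw=None,n=None,R1=None):
    """rows to TCP p with tool down and tool-y azimuth yaw(deg)"""
    o=get_obs(); R=np.array(o["ee_rot"]); p0=np.array(o["tcp_pos"])
    if R1 is None:
        a=np.radians(yaw); y=np.array([np.cos(a),np.sin(a),0]); z=np.array([0,0,-1.]); R1=np.c_[np.cross(y,z),y,z]
    rv=Ro.from_matrix(R.T@R1).as_rotvec(); d=np.array(p)-p0
    k=n or int(max(np.ceil(np.linalg.norm(d)/.040),np.ceil(np.linalg.norm(rv)/.12),1))
    print("rows",k,"turn",np.round(rv/k,4))
    for i in range(k):
        Ri=R@Ro.from_rotvec(rv*i/k).as_matrix(); print(np.round(Ri.T@d/k*100,2))
E
python3 - <<'E'
from h import *
for uv in [(175,37),(313,55),(150,203),(290,222)]: print(atz("top",(130+uv[0]/2,150+uv[1]/2),.1))
print(atz("top",(265.5,231.5),.135),atz("side",(150+237/2,150+(466-300)/2),.135))
plan([.47,.14,.33],-8)
E
```

```text
[0.66092397 0.19569639 0.1       ]
[0.63081936 0.00689325 0.1       ]
[0.43438731 0.22554656 0.1       ]
[0.40623379 0.0408544  0.1       ]
[0.47982559 0.06249504 0.135     ] [0.4739542 0.0620245 0.135    ]
rows 14 turn [-0.      0.      0.0985]
[-2.85 -2.43 -0.81]
[-3.07 -2.13 -0.81]
[-3.27 -1.82 -0.81]
[-3.43 -1.49 -0.81]
[-3.56 -1.15 -0.81]
[-3.66 -0.79 -0.81]
[-3.72 -0.43 -0.81]
[-3.74 -0.06 -0.81]
[-3.73  0.31 -0.81]
[-3.68  0.67 -0.81]
[-3.6   1.03 -0.81]
[-3.48  1.38 -0.81]
[-3.32  1.72 -0.81]
[-3.14  2.03 -0.81]
```

{"fn": "play_rows", "kwargs": {"moves": [{"x": -2.85, "y": -2.43, "z": -0.81, "wz": 0.0985}, {"x": -3.07, "y": -2.13, "z": -0.81, "wz": 0.0985}, {"x": -3.27, "y": -1.82, "z": -0.81, "wz": 0.0985}, {"x": -3.43, "y": -1.49, "z": -0.81, "wz": 0.0985}, {"x": -3.56, "y": -1.15, "z": -0.81, "wz": 0.0985}, {"x": -3.66, "y": -0.79, "z": -0.81, "wz": 0.0985}, {"x": -3.72, "y": -0.43, "z": -0.81, "wz": 0.0985}, {"x": -3.74, "y": -0.06, "z": -0.81, "wz": 0.0985}]}}

```text
$.moves[0]: bad value
```

{"fn": "play_rows", "kwargs": {"moves": [{"x": -3.73, "y": 0.31, "z": -0.81, "wz": 0.0985}, {"x": -3.68, "y": 0.67, "z": -0.81, "wz": 0.0985}, {"x": -3.6, "y": 1.03, "z": -0.81, "wz": 0.0985}, {"x": -3.48, "y": 1.38, "z": -0.81, "wz": 0.0985}, {"x": -3.32, "y": 1.72, "z": -0.81, "wz": 0.0985}, {"x": -3.14, "y": 2.03, "z": -0.81, "wz": 0.0985}, {"jaw": -1}]}}

```text
$.moves[0]: bad value
```

```bash
python3 - <<'E'
from h import *
np.set_printoptions(precision=4,suppress=True)
o=get_obs();print(o["t"],o["tcp_pos"],o["ee_rot"],o["joints"],o["wrist_force"],o["finger_gap"])
cv2.imwrite("pics/w1.png",camera("wrist"))
for t,z in [("bolt_knob",.127),("lid_handle",.136),("left_index",.117),("middle_index",.117),("right_index",.117),("left_numeral_4",.1),("middle_numeral_7",.1),("right_numeral_2",.1)]:
    for r in pinpoint(t,"wrist")[:2]: print(t,round(r["conf"],2),np.array(r["location"]),atz("wrist",r["location"],z))
E
```

```text
1.6 [0.2036 0.5909 0.2164] [[-0.9455  0.3257  0.    ]
 [ 0.3257  0.9455 -0.0001]
 [-0.0001 -0.0001 -1.    ]] [-73.369   23.9147  -0.5889  92.4523   0.2703  63.6386  -3.0354] [-0.2412 -0.3838 -0.3004] 1.001801747800427
right_numeral_2 0.72 [199.8 415.7] [0.3943 0.4371 0.1   ]
```

View pics/w1.png

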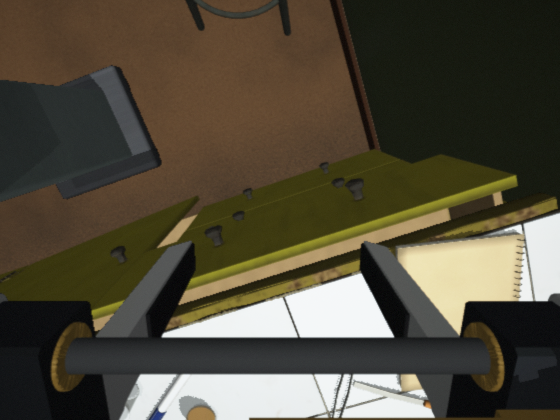

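The wrist picture shows only the bench's front edge and the jaws at (190,260) and (380,260), because the rows were refused. I'll write every key this time.

{"fn": "play_rows", "kwargs": {"moves": [{"jaw": 1, "x": -2.85, "y": -2.43, "z": -0.81, "wx": 0, "wy": 0, "wz": 0.0985}, {"jaw": 1, "x": -3.07, "y": -2.13, "z": -0.81, "wx": 0, "wy": 0, "wz": 0.0985}, {"jaw": 1, "x": -3.27, "y": -1.82, "z": -0.81, "wx": 0, "wy": 0, "wz": 0.0985}, {"jaw": 1, "x": -3.43, "y": -1.49, "z": -0.81, "wx": 0, "wy": 0, "wz": 0.0985}, {"jaw": 1, "x": -3.56, "y": -1.15, "z": -0.81, "wx": 0, "wy": 0, "wz": 0.0985}, {"jaw": 1, "x": -3.66, "y": -0.79, "z": -0.81, "wx": 0, "wy": 0, "wz": 0.0985}, {"jaw": 1, "x": -3.72, "y": -0.43, "z": -0.81, "wx": 0, "wy": 0, "wz": 0.0985}, {"jaw": 1, "x": -3.74, "y": -0.06, "z": -0.81, "wx": 0, "wy": 0, "wz": 0.0985}]}}

```text
t: 2.72
tcp_pos: [0.3563, 0.3314, 0.2818]
ee_rot: [[-0.432, 0.902, 0.0], [0.902, 0.432, 0.001], [0.0, 0.0, -1.0]]
wrist_force: [1.1, 0.9, -0.0]
finger_gap: 0.995
finger_force: 0.0
```

{"fn": "play_rows", "kwargs": {"moves": [{"jaw": -1, "x": -3.73, "y": 0.31, "z": -0.81, "wx": 0, "wy": 0, "wz": 0.0985}, {"jaw": -1, "x": -3.68, "y": 0.67, "z": -0.81, "wx": 0, "wy": 0, "wz": 0.0985}, {"jaw": -1, "x": -3.6, "y": 1.03, "z": -0.81, "wx": 0, "wy": 0, "wz": 0.0985}, {"jaw": -1, "x": -3.48, "y": 1.38, "z": -0.81, "wx": 0, "wy": 0, "wz": 0.0985}, {"jaw": -1, "x": -3.32, "y": 1.72, "z": -0.81, "wx": 0, "wy": 0, "wz": 0.0985}, {"jaw": -1, "x": -3.14, "y": 2.03, "z": -0.81, "wx": 0, "wy": 0, "wz": 0.0985}, {"jaw": -1, "x": 0, "y": 0, "z": 0, "wx": 0, "wy": 0, "wz": 0}, {"jaw": -1, "x": 0, "y": 0, "z": 0, "wx": 0, "wy": 0, "wz": 0}]}}

```text
t: 3.38
tcp_pos: [0.4707, 0.1382, 0.3303]
ee_rot: [[0.143, 0.99, 0.001], [0.99, -0.143, 0.0], [0.0, 0.001, -1.0]]
wrist_force: [0.6, 1.2, -1.2]
finger_gap: 0.471
finger_force: 0.0
```

```bash
python3 - <<'E'
from h import *
np.set_printoptions(precision=4,suppress=True)
o=get_obs();print(o["t"],o["tcp_pos"],o["ee_rot"],o["joints"],o["wrist_force"],o["finger_gap"],[k for k in o])
cv2.imwrite("pics/w2.png",camera("wrist"))
for t,z in [("bolt_knob",.127),("lid_handle",.136),("left_index",.117),("middle_index",.117),("right_index",.117),("left_numeral_4",.1),("middle_numeral_7",.1),("right_numeral_2",.1)]:
    for r in pinpoint(t,"wrist")[:2]: print(t,round(r["conf"],2),np.array(r["location"]),atz("wrist",r["location"],z))
E
```

```text
3.3833 [0.4707 0.1382 0.3303] [[ 0.1432  0.9897  0.0009]
 [ 0.9897 -0.1432  0.0002]
 [ 0.0003  0.0009 -1.    ]] [-45.8805   4.3823  27.6945 103.0822  -2.1234  72.9934 -25.8699] [ 0.552   1.1514 -1.1792] 0.4708371381090227 ['t', 'joints', 'joint_velocities', 'effort', 'tcp_pos', 'ee_rot', 'wrist_force', 'moment', 'finger_force', 'finger_gap']
bolt_knob 0.79 [292.7 242.3] [0.4784 0.0684 0.127 ]
bolt_knob 0.3 [244.  144.4] [0.4408 0.1876 0.127 ]
lid_handle 0.77 [346.8 190.7] [0.5442 0.124  0.136 ]
left_index 0.66 [268.7 147.2] [0.4659 0.1803 0.117 ]
left_index 0.35 [264.9 173.4] [0.4574 0.1519 0.117 ]
middle_index 0.65 [266.1 176. ] [0.4584 0.1487 0.117 ]
left_numeral_4 0.76 [244.7 144.7] [0.4385 0.1849 0.1   ]
left_numeral_4 0.45 [381.5 279.3] [ 0.5854 -0.0093  0.1   ]
middle_numeral_7 0.91 [282.6 174.6] [0.4773 0.1441 0.1   ]
right_numeral_2 0.79 [292.1 202.3] [0.4842 0.1088 0.1   ]
right_numeral_2 0.34 [281.  174.7] [0.4755 0.1441 0.1   ]
```

View pics/w2.png

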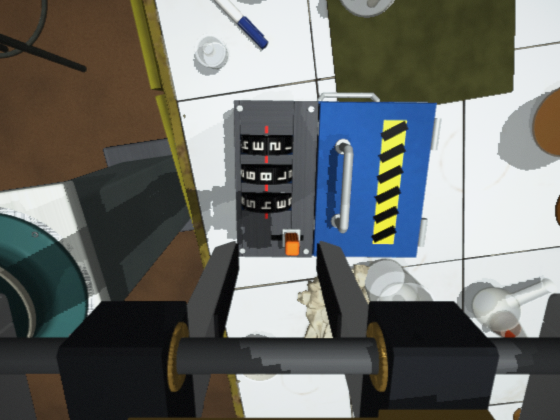

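The wrist view shows the lock from above: red index marks near column 266 (rows 130, 158, 186 and 215), the knob at (292,243) and the handle bar from (345,147) to (337,222). I'll zoom in on the numerals and fit the box pose.

```bash
python3 - <<'E'
from h import *
np.set_printoptions(precision=4,suppress=True)
im=cv2.imread("pics/w2.png")
c=cv2.rotate(im[95:265,225:360],cv2.ROTATE_90_COUNTERCLOCKWISE)
cv2.imwrite("pics/c2.png",cv2.resize(c,None,fx=4.4,fy=4.4,interpolation=cv2.INTER_CUBIC))
h=cv2.cvtColor(im,cv2.COLOR_BGR2HSV)
m=(((h[...,0]<6)|(h[...,0]>174))&(h[...,1]>150)&(h[...,2]>120)).astype(np.uint8); m[:,:225]=0;m[:,320:]=0;m[230:]=0
n,_,s,ce=cv2.connectedComponentsWithStats(m)
for i in range(1,n):
    if s[i,4]>3: print("red",s[i],ce[i],atz("wrist",ce[i],.1),atz("wrist",ce[i],.117))
m=((h[...,0]>=6)&(h[...,0]<18)&(h[...,1]>180)&(h[...,2]>100)).astype(np.uint8);m[:225]=0;m[265:]=0;m[:,:270]=0;m[:,320:]=0
n,_,s,ce=cv2.connectedComponentsWithStats(m)
for i in range(1,n):
    if s[i,4]>10: print("or",s[i],ce[i])
for uv in [(236,101),(437,102),(416,257),(240,253)]: print(atz("wrist",uv,.1))
E
```

```text
red [265 126   3   7  20] [266.05 129.15] [0.4657 0.1986 0.1   ] [0.4664 0.1994 0.117 ]
red [265 156   3   7  21] [266. 159.] [0.4606 0.1649 0.1   ] [0.4615 0.1672 0.117 ]
red [265 185   3   6  18] [266.  187.5] [0.4556 0.1313 0.1   ] [0.4567 0.135  0.117 ]
red [265 214   3   5  13] [266.     215.6923] [0.4504 0.0964 0.1   ] [0.4517 0.1016 0.117 ]
or [285 240  14  15 188] [291.9309 247.133 ]
[0.4371 0.2335 0.1   ]
[0.6591 0.2013 0.1   ]
[0.6306 0.0157 0.1   ]
[0.4106 0.0521 0.1   ]
```

View pics/c2.png

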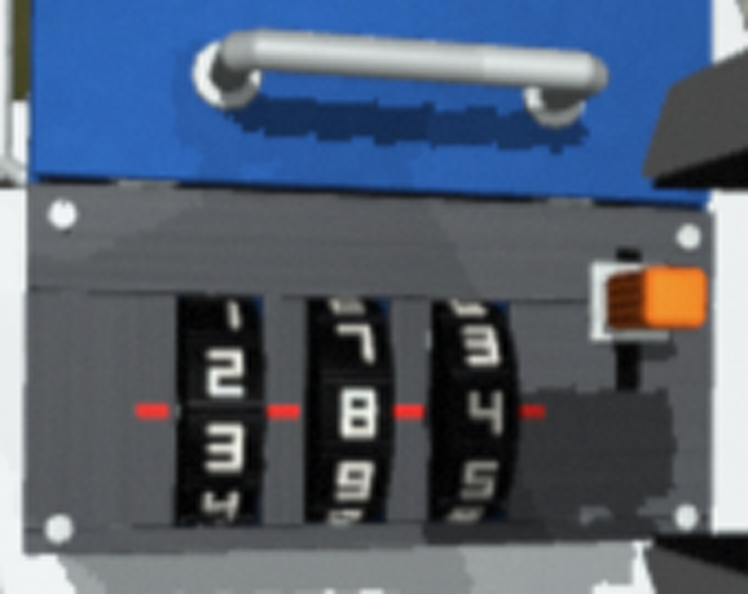

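The crop shows the left wheel halfway between 2 and 3, the middle wheel on 8 and the right on 4. So the rolls are left +1.5 numerals (away from me), middle -1 and right -2 (both towards me).

```bash
cat >> h.py <<'E'
O=np.array([.5335,.1238,0]); YAW=-8.5
def B(x,y,z):
    a=np.radians(YAW); c,s=np.cos(a),np.sin(a); return O+np.array([c*x-s*y,s*x+c*y,z*1.])/1000
def tobox(p):
    a=np.radians(YAW); c,s=np.cos(a),np.sin(a); d=(np.array(p)-O)*1000; return np.array([c*d[0]+s*d[1],-s*d[0]+c*d[1],d[2]])
E
python3 - <<'E'
from h import *
m=camera_model("wrist");T=np.linalg.inv(np.array(m["T_tool_cam"]))
for z in (0,.005,.01,.015,.02,.03):
    for x in (.008,-.008):
        q=T[:3,:3]@np.array([x,-.022,z])+T[:3,3]; print(z,x,m["cx"]+m["fx"]*q[0]/-q[2],m["cy"]+m["fy"]*q[1]/q[2])
for p in [B(10,0,136),B(-47,-68,137),B(-63,35,100)]: print(proj("wrist",p))
print(tobox(atz("wrist",(292,247),.137)))
plan(B(-93,46,150),-8.5)
E
```

```text
0 0.008 234.61598909999563 247.67816151580212
0 -0.008 235.63913589970096 274.96574466632
0.005 0.008 235.71514614232774 244.11391911479492
0.005 -0.008 236.6870439256739 270.79520330125644
0.01 0.008 236.7589341270898 240.72922225195416
0.01 -0.008 237.68335548391113 266.8300093499442
0.015 0.008 237.75143401732237 237.51083756667177
0.015 -0.008 238.63178974172462 263.0553609970202
0.02 0.008 238.6963353443304 234.44680099611546
0.02 -0.008 239.53571680755962 259.4578456372486
0.03 0.008 240.45641197460796 228.73939112377641
0.03 -0.008 241.22201919377048 252.7465754862559
[345.76828273 191.74893526]
[292.24422061 249.48524991]
[279.0094517  154.74607314]
[-47.34279022 -64.94758188 137.        ]
rows 5 turn [-0.      0.      0.0019]
[ 0.79 -0.54  3.6 ]
[ 0.79 -0.54  3.6 ]
[ 0.79 -0.55  3.6 ]
[ 0.79 -0.55  3.6 ]
[ 0.78 -0.55  3.6 ]
```

{"fn": "play_rows", "kwargs": {"moves": [{"jaw": -1, "x": 0.79, "y": -0.54, "z": 3.6, "wx": 0, "wy": 0, "wz": 0.002}, {"jaw": -1, "x": 0.79, "y": -0.54, "z": 3.6, "wx": 0, "wy": 0, "wz": 0.002}, {"jaw": -1, "x": 0.79, "y": -0.55, "z": 3.6, "wx": 0, "wy": 0, "wz": 0.002}, {"jaw": -1, "x": 0.79, "y": -0.55, "z": 3.6, "wx": 0, "wy": 0, "wz": 0.002}, {"jaw": -1, "x": 0.78, "y": -0.55, "z": 3.6, "wx": 0, "wy": 0, "wz": 0.002}, {"jaw": -1, "x": 0, "y": 0, "z": 0, "wx": 0, "wy": 0, "wz": 0}, {"jaw": -1, "x": 0, "y": 0, "z": 0, "wx": 0, "wy": 0, "wz": 0}]}}

```text
t: 4.42
tcp_pos: [0.4481, 0.1825, 0.1497]
ee_rot: [[0.149, 0.989, -0.002], [0.989, -0.149, -0.002], [-0.002, -0.002, -1.0]]
wrist_force: [0.6, -0.8, 1.2]
finger_gap: 0.005
finger_force: 0.0
```

```bash
python3 - <<'E'
from h import *
o=get_obs();print(o["t"],tobox(o["tcp_pos"]),o["finger_gap"],o["wrist_force"])
im=camera("wrist");cv2.imwrite("pics/w3.png",im)
for t,z in [("bolt_knob",.127),("lid_handle",.136),("left_index",.117),("middle_index",.117),("right_index",.117)]:
    for r in pinpoint(t,"wrist")[:1]: print(t,round(r["conf"],2),np.array(r["location"]),tobox(atz("wrist",r["location"],z)))
E
```

```text
4.4167 [-93.15556076  45.39867708 149.69275989] 0.005191674108198013 [ 0.58213647 -0.78219016  1.23997389]
lid_handle 0.63 [446.5 325.1] [ 15.09336437  -5.25975898 136.        ]
left_index 0.97 [303.6 237.4] [-73.84964686  46.34749933 117.        ]
middle_index 0.96 [300.1 287. ] [-75.78583209  11.33214257 117.        ]
```

View pics/w3.png

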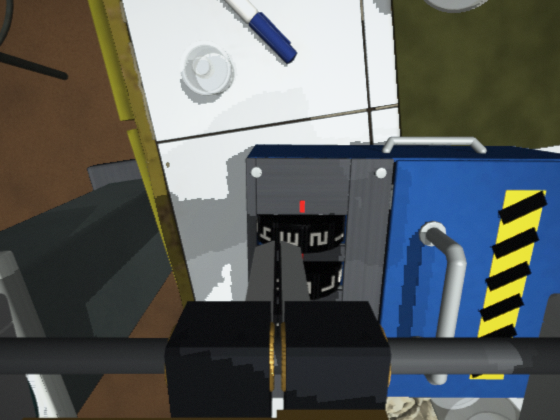

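The picture shows the closed fingertip at (278,245), over the robot side of the left wheel, whose numerals are at rows 225–255. Next I descend onto the rim.

{"fn": "play_rows", "kwargs": {"moves": [{"jaw": -1, "x": 0, "y": 0, "z": 1.0, "wx": 0, "wy": 0, "wz": 0}, {"jaw": -1, "x": 0, "y": 0, "z": 0.8, "wx": 0, "wy": 0, "wz": 0}, {"jaw": -1, "x": 0, "y": 0, "z": 0.2, "wx": 0, "wy": 0, "wz": 0}, {"jaw": -1, "x": 0, "y": 0, "z": 0, "wx": 0, "wy": 0, "wz": 0}]}}

```text
t: 5.05
tcp_pos: [0.4481, 0.1824, 0.1289]
ee_rot: [[0.15, 0.989, -0.001], [0.989, -0.15, -0.001], [-0.001, -0.001, -1.0]]
wrist_force: [0.8, 0.7, 0.0]
finger_gap: 0.008
finger_force: 0.0
```

{"fn": "play_rows", "kwargs": {"moves": [{"jaw": -1, "x": 0, "y": 0, "z": 0.2, "wx": 0, "wy": 0, "wz": 0}, {"jaw": -1, "x": 0, "y": 0, "z": 0, "wx": 0, "wy": 0, "wz": 0}]}}

```text
t: 5.22
tcp_pos: [0.4485, 0.1826, 0.1276]
ee_rot: [[0.149, 0.989, -0.0], [0.989, -0.149, -0.0], [-0.0, -0.0, -1.0]]
wrist_force: [-0.5, -0.8, 0.3]
finger_gap: 0.008
finger_force: 0.0
```

{"fn": "play_rows", "kwargs": {"moves": [{"jaw": -1, "x": 0, "y": 0, "z": 0.15, "wx": 0, "wy": 0, "wz": 0}, {"jaw": -1, "x": 0, "y": 0, "z": 0, "wx": 0, "wy": 0, "wz": 0}]}}

```text
t: 5.38
tcp_pos: [0.4485, 0.1827, 0.1263]
ee_rot: [[0.149, 0.989, -0.0], [0.989, -0.149, -0.0], [-0.0, -0.0, -1.0]]
wrist_force: [0.0, 0.0, 0.1]
finger_gap: 0.008
finger_force: 0.0
```

{"fn": "play_rows", "kwargs": {"moves": [{"jaw": -1, "x": 0, "y": 0, "z": 0.15, "wx": 0, "wy": 0, "wz": 0}, {"jaw": -1, "x": 0, "y": 0, "z": 0, "wx": 0, "wy": 0, "wz": 0}]}}

```text
t: 5.55
tcp_pos: [0.4485, 0.1829, 0.125]
ee_rot: [[0.149, 0.989, -0.0], [0.989, -0.149, 0.0], [0.0, -0.0, -1.0]]
wrist_force: [-3.0, -0.5, 7.3]
finger_gap: 0.006
finger_force: 3.8
```

{"fn": "play_rows", "kwargs": {"moves": [{"jaw": -1, "x": 0, "y": 0, "z": 0.1, "wx": 0, "wy": 0, "wz": 0}, {"jaw": -1, "x": 0, "y": 0, "z": 0, "wx": 0, "wy": 0, "wz": 0}]}}

```text
t: 5.72
tcp_pos: [0.4481, 0.183, 0.1244]
ee_rot: [[0.149, 0.989, -0.001], [0.989, -0.149, 0.001], [0.0, -0.001, -1.0]]
wrist_force: [-9.5, -1.0, 20.7]
finger_gap: 0.006
finger_force: 10.9
```

{"fn": "play_rows", "kwargs": {"moves": [{"jaw": -1, "x": 0, "y": 0, "z": 0.1, "wx": 0, "wy": 0, "wz": 0}, {"jaw": -1, "x": 0, "y": 0, "z": 0, "wx": 0, "wy": 0, "wz": 0}]}}

```text
t: 5.88
tcp_pos: [0.4477, 0.1832, 0.1238]
ee_rot: [[0.149, 0.989, -0.002], [0.989, -0.149, 0.001], [0.001, -0.002, -1.0]]
wrist_force: [-16.8, -2.3, 33.5]
finger_gap: 0.002
finger_force: 19.1
```

{"fn": "play_rows", "kwargs": {"moves": [{"jaw": -1, "x": 0, "y": 0, "z": -0.12, "wx": 0, "wy": 0, "wz": 0}, {"jaw": -1, "x": 0, "y": 0.25, "z": -0.11, "wx": 0, "wy": 0, "wz": 0}, {"jaw": -1, "x": 0, "y": 0, "z": 0, "wx": 0, "wy": 0, "wz": 0}]}}

```text
t: 6.13
tcp_pos: [0.4513, 0.1825, 0.1259]
ee_rot: [[0.149, 0.989, 0.0], [0.989, -0.149, 0.001], [0.001, 0.0, -1.0]]
wrist_force: [-4.8, -0.9, 15.1]
finger_gap: 0.01
finger_force: 7.9
```

{"fn": "play_rows", "kwargs": {"moves": [{"jaw": -1, "x": 0, "y": 0.25, "z": -0.11, "wx": 0, "wy": 0, "wz": 0}, {"jaw": -1, "x": 0, "y": 0, "z": 0, "wx": 0, "wy": 0, "wz": 0}]}}

```text
t: 6.3
tcp_pos: [0.4541, 0.1821, 0.1269]
ee_rot: [[0.15, 0.989, 0.001], [0.989, -0.15, 0.001], [0.001, 0.001, -1.0]]
wrist_force: [-2.1, -2.3, 11.1]
finger_gap: 0.007
finger_force: 5.7
```

{"fn": "play_rows", "kwargs": {"moves": [{"jaw": -1, "x": 0, "y": 0.25, "z": -0.07, "wx": 0, "wy": 0, "wz": 0}, {"jaw": -1, "x": 0, "y": 0.25, "z": -0.05, "wx": 0, "wy": 0, "wz": 0}, {"jaw": -1, "x": 0, "y": 0, "z": 0, "wx": 0, "wy": 0, "wz": 0}]}}

```text
t: 6.55
tcp_pos: [0.4591, 0.1813, 0.1279]
ee_rot: [[0.15, 0.989, 0.001], [0.989, -0.15, 0.0], [0.0, 0.001, -1.0]]
wrist_force: [-1.5, 0.1, 8.5]
finger_gap: 0.005
finger_force: 4.3
```

{"fn": "play_rows", "kwargs": {"moves": [{"jaw": -1, "x": 0, "y": 0.25, "z": -0.02, "wx": 0, "wy": 0, "wz": 0}, {"jaw": -1, "x": 0, "y": 0.25, "z": 0, "wx": 0, "wy": 0, "wz": 0}, {"jaw": -1, "x": 0, "y": 0, "z": 0, "wx": 0, "wy": 0, "wz": 0}]}}

```text
t: 6.8
tcp_pos: [0.4642, 0.1805, 0.1282]
ee_rot: [[0.15, 0.989, 0.001], [0.989, -0.15, 0.0], [0.001, 0.001, -1.0]]
wrist_force: [-1.1, -1.0, 8.3]
finger_gap: 0.004
finger_force: 4.3
```

```bash
python3 - <<'E'
from h import *
o=get_obs();print(o["t"],tobox(o["tcp_pos"]),o["finger_gap"],o["wrist_force"])
im=camera("wrist");c=cv2.resize(im[190:310,210:410],None,fx=3,fy=3,interpolation=cv2.INTER_CUBIC);cv2.imwrite("pics/w4.png",c)
E
```

```text
6.8 [-76.92993461  45.8097126  128.19189697] 0.004096822284310684 [-1.07605023 -0.963516    8.32099552]
```

View pics/w4.png

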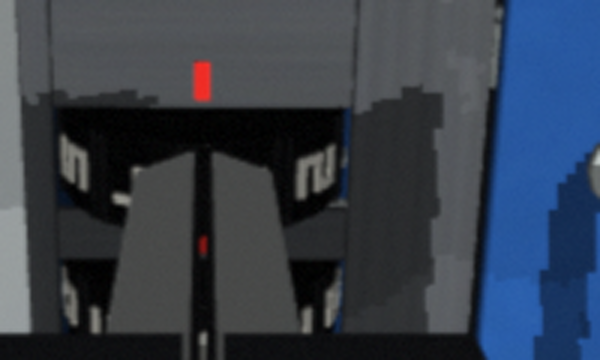

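The crop shows the tip on top of the left wheel, with 5 at (75,165) and 2 at (315,170) on either side. That reads about 3.5, so it's rolling without slip. About 10 mm more is needed.

{"fn": "play_rows", "kwargs": {"moves": [{"jaw": -1, "x": 0, "y": 0.25, "z": 0.02, "wx": 0, "wy": 0, "wz": 0}, {"jaw": -1, "x": 0, "y": 0.25, "z": 0.04, "wx": 0, "wy": 0, "wz": 0}, {"jaw": -1, "x": 0, "y": 0.25, "z": 0.06, "wx": 0, "wy": 0, "wz": 0}, {"jaw": -1, "x": 0, "y": 0.25, "z": 0.09, "wx": 0, "wy": 0, "wz": 0}, {"jaw": -1, "x": 0, "y": 0, "z": 0, "wx": 0, "wy": 0, "wz": 0}]}}

```text
t: 7.27
tcp_pos: [0.4752, 0.1788, 0.1265]
ee_rot: [[0.15, 0.989, 0.003], [0.989, -0.15, 0.001], [0.001, 0.003, -1.0]]
wrist_force: [4.6, -1.4, 10.8]
finger_gap: 0.005
finger_force: 6.1
```

{"fn": "play_rows", "kwargs": {"moves": [{"jaw": -1, "x": 0, "y": 0, "z": -0.8, "wx": 0, "wy": 0, "wz": 0}, {"jaw": -1, "x": 0, "y": 0, "z": -2.5, "wx": 0, "wy": 0, "wz": 0}, {"jaw": -1, "x": 0, "y": 0, "z": -2.5, "wx": 0, "wy": 0, "wz": 0}, {"jaw": -1, "x": 0, "y": 0, "z": 0, "wx": 0, "wy": 0, "wz": 0}]}}

```text
t: 7.6
tcp_pos: [0.4749, 0.1796, 0.1877]
ee_rot: [[0.15, 0.989, 0.004], [0.989, -0.15, 0.003], [0.003, 0.004, -1.0]]
wrist_force: [0.9, 1.3, 0.8]
finger_gap: 0.002
finger_force: 0.0
```

```bash
python3 - <<'E'
from h import *
o=get_obs();print(o["t"],tobox(o["tcp_pos"]),o["finger_gap"],o["wrist_force"])
im=camera("wrist");c=cv2.resize(im[120:320,200:400],None,fx=3,fy=3,interpolation=cv2.INTER_CUBIC);cv2.imwrite("pics/w5.png",c)
for t,z in [("left_numeral_4",.117),("left_index",.117),("middle_index",.117),("right_index",.117)]:
    for r in pinpoint(t,"wrist")[:1]: print(t,round(r["conf"],2),np.array(r["location"]),tobox(atz("wrist",r["location"],z)))
h=cv2.cvtColor(im,cv2.COLOR_BGR2HSV)
m=(((h[...,0]<6)|(h[...,0]>174))&(h[...,1]>150)&(h[...,2]>100)).astype(np.uint8); m[:,:225]=0;m[:,340:]=0;m[320:]=0
n,_,s,ce=cv2.connectedComponentsWithStats(m)
for i in range(1,n):
    if s[i,4]>6: print("red",s[i],ce[i],tobox(atz("wrist",ce[i],.1)))
E
```

```text
7.6 [-66.24298465  46.46958668 187.6895873 ] 0.0020088870364736184 [0.92896277 1.30138939 0.84403629]
left_numeral_4 0.72 [259.5 223.8] [-79.75173505  44.65958031 117.        ]
left_index 0.72 [265.3 220.7] [-75.97765884  46.96257324 117.        ]
middle_index 0.77 [262.7 263.9] [-78.50599653  12.76416188 117.        ]
right_index 0.67 [382.4 293.9] [ 13.34024361 -12.672288   117.        ]
red [261 190   4  10  39] [262.53846154 194.38461538] [-78.71007311  62.2230948  100.        ]
red [262 235   4   7  26] [263.5        237.76923077] [-78.44038612  27.0963819  100.        ]
```

View pics/w5.png

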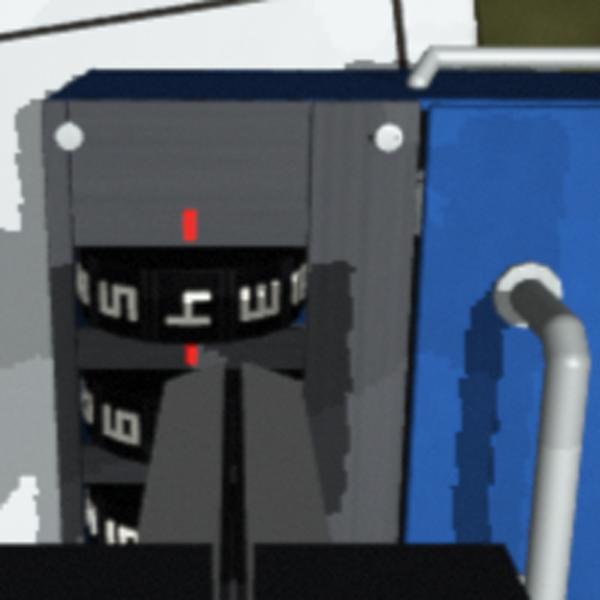

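The crop shows the left wheel reading 4 at (190,308), in line with the red marks at column 190. The middle wheel is next, one click towards me.

```bash
python3 - <<'E'
from h import *
plan(B(-67.5,12,132),-8.5)
E
```

```text
rows 2 turn [-0.0005  0.0004 -0.0008]
[-1.67  0.04  2.54]
[-1.67  0.04  2.54]
```

{"fn": "play_rows", "kwargs": {"moves": [{"jaw": -1, "x": -1.67, "y": 0.04, "z": 2.54, "wx": 0, "wy": 0, "wz": 0}, {"jaw": -1, "x": -1.67, "y": 0.04, "z": 2.54, "wx": 0, "wy": 0, "wz": 0}, {"jaw": -1, "x": 0, "y": 0, "z": 0, "wx": 0, "wy": 0, "wz": 0}, {"jaw": -1, "x": 0, "y": 0, "z": 0, "wx": 0, "wy": 0, "wz": 0}]}}

```text
t: 8.18
tcp_pos: [0.4683, 0.1451, 0.1318]
ee_rot: [[0.151, 0.989, -0.003], [0.989, -0.151, -0.002], [-0.002, -0.002, -1.0]]
wrist_force: [0.8, 0.9, 0.2]
finger_gap: 0.005
finger_force: 0.0
```

{"fn": "play_rows", "kwargs": {"moves": [{"jaw": -1, "x": 0, "y": 0, "z": 0.35, "wx": 0, "wy": 0, "wz": 0}, {"jaw": -1, "x": 0, "y": 0, "z": 0.1, "wx": 0, "wy": 0, "wz": 0}, {"jaw": -1, "x": 0, "y": 0, "z": 0, "wx": 0, "wy": 0, "wz": 0}]}}

```text
t: 8.43
tcp_pos: [0.4693, 0.1466, 0.1286]
ee_rot: [[0.149, 0.989, 0.001], [0.989, -0.149, 0.0], [0.0, 0.001, -1.0]]
wrist_force: [0.2, -0.3, 0.4]
finger_gap: 0.005
finger_force: 0.0
```

{"fn": "play_rows", "kwargs": {"moves": [{"jaw": -1, "x": 0, "y": 0, "z": 0.18, "wx": 0, "wy": 0, "wz": 0}, {"jaw": -1, "x": 0, "y": 0, "z": 0, "wx": 0, "wy": 0, "wz": 0}]}}

```text
t: 8.6
tcp_pos: [0.4697, 0.1464, 0.127]
ee_rot: [[0.149, 0.989, 0.001], [0.989, -0.149, 0.001], [0.001, 0.001, -1.0]]
wrist_force: [-0.1, 1.7, 3.3]
finger_gap: 0.004
finger_force: 2.2
```

{"fn": "play_rows", "kwargs": {"moves": [{"jaw": -1, "x": 0, "y": 0, "z": 0.05, "wx": 0, "wy": 0, "wz": 0}, {"jaw": -1, "x": 0, "y": 0, "z": 0, "wx": 0, "wy": 0, "wz": 0}]}}

```text
t: 8.77
tcp_pos: [0.47, 0.1464, 0.1268]
ee_rot: [[0.149, 0.989, 0.002], [0.989, -0.149, 0.001], [0.001, 0.002, -1.0]]
wrist_force: [1.2, 0.6, 7.6]
finger_gap: 0.004
finger_force: 3.5
```

{"fn": "play_rows", "kwargs": {"moves": [{"jaw": -1, "x": 0, "y": -0.27, "z": -0.07, "wx": 0, "wy": 0, "wz": 0}, {"jaw": -1, "x": 0, "y": -0.27, "z": -0.06, "wx": 0, "wy": 0, "wz": 0}, {"jaw": -1, "x": 0, "y": -0.27, "z": -0.03, "wx": 0, "wy": 0, "wz": 0}, {"jaw": -1, "x": 0, "y": -0.27, "z": -0.01, "wx": 0, "wy": 0, "wz": 0}, {"jaw": -1, "x": 0, "y": 0, "z": 0, "wx": 0, "wy": 0, "wz": 0}]}}

```text
t: 9.18
tcp_pos: [0.4583, 0.1481, 0.1282]
ee_rot: [[0.149, 0.989, 0.001], [0.989, -0.149, 0.001], [0.001, 0.001, -1.0]]
wrist_force: [0.1, 1.1, 8.1]
finger_gap: 0.003
finger_force: 4.0
```

{"fn": "play_rows", "kwargs": {"moves": [{"jaw": -1, "x": 0, "y": -0.27, "z": 0.02, "wx": 0, "wy": 0, "wz": 0}, {"jaw": -1, "x": 0, "y": -0.27, "z": 0.03, "wx": 0, "wy": 0, "wz": 0}, {"jaw": -1, "x": 0, "y": -0.27, "z": 0.04, "wx": 0, "wy": 0, "wz": 0}, {"jaw": -1, "x": 0, "y": 0, "z": 0, "wx": 0, "wy": 0, "wz": 0}]}}

```text
t: 9.52
tcp_pos: [0.4501, 0.1493, 0.1272]
ee_rot: [[0.149, 0.989, 0.0], [0.989, -0.149, 0.001], [0.001, 0.0, -1.0]]
wrist_force: [-2.3, 1.3, 9.7]
finger_gap: 0.008
finger_force: 5.2
```

{"fn": "play_rows", "kwargs": {"moves": [{"jaw": -1, "x": 0, "y": 0, "z": -0.8, "wx": 0, "wy": 0, "wz": 0}, {"jaw": -1, "x": 0, "y": 0, "z": 0, "wx": 0, "wy": 0, "wz": 0}]}}

```text
t: 9.68
tcp_pos: [0.4506, 0.1488, 0.1359]
ee_rot: [[0.149, 0.989, 0.001], [0.989, -0.149, 0.0], [0.0, 0.001, -1.0]]
wrist_force: [1.4, -0.6, 1.0]
finger_gap: 0.001
finger_force: 0.0
```

```bash
python3 - <<'E'
from h import *
o=get_obs();print(o["t"],tobox(o["tcp_pos"]),o["finger_gap"],o["wrist_force"])
plan(B(-59,-23,134.5),-8.5)
E
```

```text
9.6833 [-85.68074994  12.47771701 135.8573193 ] 0.001330098618046672 [ 1.42466048 -0.60122623  0.98417716]
rows 2 turn [ 0.0003 -0.0002 -0.0008]
[-1.77  1.34  0.07]
[-1.77  1.34  0.07]
```

{"fn": "play_rows", "kwargs": {"moves": [{"jaw": -1, "x": -1.77, "y": 1.34, "z": 0.07, "wx": 0, "wy": 0, "wz": 0}, {"jaw": -1, "x": -1.77, "y": 1.34, "z": 0.07, "wx": 0, "wy": 0, "wz": 0}, {"jaw": -1, "x": 0, "y": 0, "z": 0.5, "wx": 0, "wy": 0, "wz": 0}, {"jaw": -1, "x": 0, "y": 0, "z": 0.55, "wx": 0, "wy": 0, "wz": 0}, {"jaw": -1, "x": 0, "y": 0, "z": 0, "wx": 0, "wy": 0, "wz": 0}, {"jaw": -1, "x": 0, "y": 0, "z": 0, "wx": 0, "wy": 0, "wz": 0}]}}

```text
t: 10.18
tcp_pos: [0.4725, 0.1091, 0.1231]
ee_rot: [[0.15, 0.989, 0.002], [0.989, -0.15, -0.001], [-0.001, 0.002, -1.0]]
wrist_force: [4.4, -8.2, 9.9]
finger_gap: 0.006
finger_force: 5.3
```

{"fn": "play_rows", "kwargs": {"moves": [{"jaw": -1, "x": 0, "y": 0, "z": 0.1, "wx": 0, "wy": 0, "wz": 0}, {"jaw": -1, "x": 0, "y": 0, "z": 0, "wx": 0, "wy": 0, "wz": 0}]}}

```text
t: 10.35
tcp_pos: [0.4731, 0.1091, 0.1225]
ee_rot: [[0.15, 0.989, 0.003], [0.989, -0.15, -0.001], [-0.0, 0.004, -1.0]]
wrist_force: [6.7, -10.5, 13.0]
finger_gap: 0.003
finger_force: 7.4
```

{"fn": "play_rows", "kwargs": {"moves": [{"jaw": -1, "x": 0, "y": -0.3, "z": -0.2, "wx": 0, "wy": 0, "wz": 0}, {"jaw": -1, "x": 0, "y": -0.3, "z": -0.16, "wx": 0, "wy": 0, "wz": 0}, {"jaw": -1, "x": 0, "y": -0.3, "z": -0.12, "wx": 0, "wy": 0, "wz": 0}, {"jaw": -1, "x": 0, "y": 0, "z": 0, "wx": 0, "wy": 0, "wz": 0}]}}

```text
t: 10.68
tcp_pos: [0.4628, 0.111, 0.1271]
ee_rot: [[0.149, 0.989, 0.001], [0.989, -0.149, -0.0], [-0.0, 0.001, -1.0]]
wrist_force: [1.2, -8.0, 11.3]
finger_gap: 0.003
finger_force: 5.9
```

{"fn": "play_rows", "kwargs": {"moves": [{"jaw": -1, "x": 0, "y": -0.3, "z": -0.08, "wx": 0, "wy": 0, "wz": 0}, {"jaw": -1, "x": 0, "y": -0.3, "z": -0.05, "wx": 0, "wy": 0, "wz": 0}, {"jaw": -1, "x": 0, "y": -0.3, "z": -0.02, "wx": 0, "wy": 0, "wz": 0}, {"jaw": -1, "x": 0, "y": 0, "z": 0, "wx": 0, "wy": 0, "wz": 0}]}}

```text
t: 11.02
tcp_pos: [0.4532, 0.1126, 0.1282]
ee_rot: [[0.149, 0.989, -0.0], [0.989, -0.149, -0.0], [-0.0, -0.0, -1.0]]
wrist_force: [-0.7, -6.1, 7.6]
finger_gap: 0.0
finger_force: 4.0
```

{"fn": "play_rows", "kwargs": {"moves": [{"jaw": -1, "x": 0, "y": -0.3, "z": 0.01, "wx": 0, "wy": 0, "wz": 0}, {"jaw": -1, "x": 0, "y": -0.3, "z": 0.03, "wx": 0, "wy": 0, "wz": 0}, {"jaw": -1, "x": 0, "y": -0.3, "z": 0.06, "wx": 0, "wy": 0, "wz": 0}, {"jaw": -1, "x": 0, "y": 0, "z": 0, "wx": 0, "wy": 0, "wz": 0}]}}

```text
t: 11.35
tcp_pos: [0.444, 0.1141, 0.1271]
ee_rot: [[0.149, 0.989, -0.001], [0.989, -0.149, -0.0], [-0.0, -0.001, -1.0]]
wrist_force: [-3.6, -3.9, 9.7]
finger_gap: 0.007
finger_force: 5.4
```

{"fn": "play_rows", "kwargs": {"moves": [{"jaw": -1, "x": 0, "y": -0.3, "z": 0.1, "wx": 0, "wy": 0, "wz": 0}, {"jaw": -1, "x": 0, "y": -0.3, "z": 0.13, "wx": 0, "wy": 0, "wz": 0}, {"jaw": -1, "x": 0, "y": 0, "z": 0, "wx": 0, "wy": 0, "wz": 0}]}}

```text
t: 11.6
tcp_pos: [0.4374, 0.1152, 0.1245]
ee_rot: [[0.148, 0.989, -0.002], [0.989, -0.148, -0.0], [-0.001, -0.002, -1.0]]
wrist_force: [-6.8, -3.6, 11.6]
finger_gap: 0.007
finger_force: 6.7
```

{"fn": "play_rows", "kwargs": {"moves": [{"jaw": -1, "x": 0, "y": 0, "z": -1.0, "wx": 0, "wy": 0, "wz": 0}, {"jaw": -1, "x": 0, "y": -1.0, "z": -3.0, "wx": 0, "wy": 0, "wz": 0}, {"jaw": -1, "x": -1.5, "y": -3.5, "z": -3.0, "wx": 0, "wy": 0, "wz": 0}, {"jaw": -0.2, "x": -2.0, "y": -3.0, "z": -2.0, "wx": 0, "wy": 0, "wz": 0}, {"jaw": -0.2, "x": -2.0, "y": -1.0, "z": -1.0, "wx": 0, "wy": 0, "wz": 0}, {"jaw": -0.2, "x": 0, "y": 0, "z": 0, "wx": 0, "wy": 0, "wz": 0}, {"jaw": -0.2, "x": 0, "y": 0, "z": 0, "wx": 0, "wy": 0, "wz": 0}]}}

```text
t: 12.18
tcp_pos: [0.3532, 0.0753, 0.2208]
ee_rot: [[0.149, 0.989, 0.002], [0.989, -0.149, 0.002], [0.002, 0.002, -1.0]]
wrist_force: [0.2, 0.2, -0.6]
finger_gap: 0.252
finger_force: 0.0
```

```bash
python3 - <<'E'
from h import *
o=get_obs();print(o["t"],tobox(o["tcp_pos"]),o["finger_gap"],o["wrist_force"])
im=camera("wrist")
q=[proj("wrist",B(*p)) for p in [(-78,63,100),(-78,-39,100),(-47,-68,137),(10,0,136)]];print(np.round(q))
h=cv2.cvtColor(im,cv2.COLOR_BGR2HSV)
m=(((h[...,0]<6)|(h[...,0]>174))&(h[...,1]>150)&(h[...,2]>100)).astype(np.uint8)
n,_,s,ce=cv2.connectedComponentsWithStats(m)
for i in range(1,n):
    if s[i,4]>6: print("red",s[i],ce[i],tobox(atz("wrist",ce[i],.1)))
for t,z in [("bolt_knob",.127),("lid_handle",.136)]:
    for r in pinpoint(t,"wrist")[:1]: print(t,round(r["conf"],2),tobox(atz("wrist",r["location"],z)))
u,v=q[1].astype(int); y0=max(0,v-150);x0=max(0,u-80)
cv2.imwrite("pics/w6.png",cv2.resize(im[y0:y0+240,x0:x0+260],None,fx=2.5,fy=2.5,interpolation=cv2.INTER_CUBIC))
E
```

```text
12.1833 [-171.16369423  -74.64911503  220.76303924] 0.2524623859521765 [ 0.23594412  0.20477323 -0.61757474]
[[397.  30.]
 [386. 163.]
 [438. 207.]
 [529. 116.]]
red [398  26   4  11  40] [399.35  30.65] [-76.15346522  62.54259328 100.        ]
red [393  73   5  11  40] [394.85  78.2 ] [-76.42294333  28.28935099 100.        ]
red [389 117   4  11  34] [390.73529412 122.44117647] [-76.63225661  -5.86392074 100.        ]
red [385 159   5  10  35] [387.02857143 163.6       ] [-76.7372629 -39.8262853 100.       ]
bolt_knob 0.86 [-48.07932329 -67.95538605 127.        ]
lid_handle 0.93 [ 10.70323395  -1.98924759 136.        ]
```

View pics/w6.png

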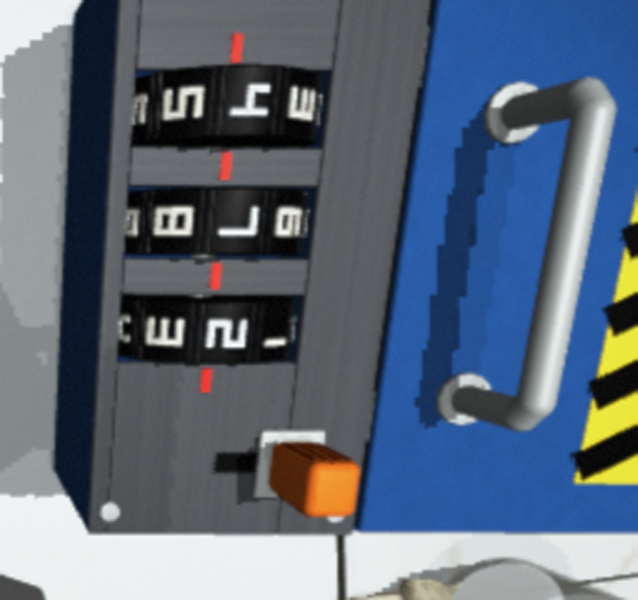

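The crop shows 4 - 7 - 2 at x≈250, 240 and 225, next to the marks at 232, 221 and 211. The shift to the right is parallax, which I'll check by projection. The knob top is at (330,485). Next, the approach to the knob.

```bash
python3 - <<'E'
from h import *
u,v=386,163
for y in (46,12,-22): print(((proj("wrist",B(-76.5,y,117))-[u-80,v-150])*2.5).round(), ((proj("wrist",B(-76.5,y,100))-[u-80,v-150])*2.5).round())
plan(B(-47,-68,160),-8.5)
E
```

```text
[248.  92.] [229. 101.]
[237. 214.] [219. 216.]
[226. 328.] [209. 323.]
rows 4 turn [-0.0001  0.0002 -0.0002]
[0.16 3.1  1.49]
[0.16 3.1  1.49]
[0.16 3.1  1.49]
[0.16 3.1  1.49]
```

{"fn": "play_rows", "kwargs": {"moves": [{"jaw": -0.2, "x": 0.16, "y": 3.1, "z": 1.49, "wx": 0, "wy": 0, "wz": 0}, {"jaw": -0.2, "x": 0.16, "y": 3.1, "z": 1.49, "wx": 0, "wy": 0, "wz": 0}, {"jaw": -0.2, "x": 0.16, "y": 3.1, "z": 1.49, "wx": 0, "wy": 0, "wz": 0}, {"jaw": -0.2, "x": 0.16, "y": 3.1, "z": 1.49, "wx": 0, "wy": 0, "wz": 0}, {"jaw": -0.2, "x": 0, "y": 0, "z": 0, "wx": 0, "wy": 0, "wz": 0}, {"jaw": -0.2, "x": 0, "y": 0, "z": 0, "wx": 0, "wy": 0, "wz": 0}]}}

```text
t: 12.83
tcp_pos: [0.477, 0.0622, 0.1579]
ee_rot: [[0.15, 0.989, -0.004], [0.989, -0.15, -0.004], [-0.005, -0.003, -1.0]]
wrist_force: [0.2, 0.4, -0.9]
finger_gap: 0.399
finger_force: 0.0
```

```bash
python3 - <<'E'
from h import *
o=get_obs();print(o["t"],tobox(o["tcp_pos"]),o["finger_gap"],o["wrist_force"])
plan(B(-47,-68,120),-8.5,n=3)
E
```

```text
12.8333 [-46.7262963  -69.31538513 157.8538406 ] 0.3987978648851471 [ 0.19555425  0.39283798 -0.85600212]
rows 3 turn [-0.0011  0.0015 -0.0008]
[ 0.05 -0.01  1.26]
[ 0.05 -0.01  1.26]
[ 0.05 -0.01  1.26]
```

{"fn": "play_rows", "kwargs": {"moves": [{"jaw": -0.2, "x": 0.05, "y": 0, "z": 1.26, "wx": 0, "wy": 0, "wz": 0}, {"jaw": -0.2, "x": 0.05, "y": 0, "z": 1.26, "wx": 0, "wy": 0, "wz": 0}, {"jaw": -0.2, "x": 0.05, "y": 0, "z": 1.26, "wx": 0, "wy": 0, "wz": 0}, {"jaw": -0.2, "x": 0, "y": 0, "z": 0, "wx": 0, "wy": 0, "wz": 0}]}}

```text
t: 13.17
tcp_pos: [0.4755, 0.0646, 0.121]
ee_rot: [[0.149, 0.989, -0.003], [0.989, -0.149, -0.001], [-0.001, -0.002, -1.0]]
wrist_force: [-0.1, -0.2, -0.3]
finger_gap: 0.4
finger_force: 0.0
```

{"fn": "play_rows", "kwargs": {"moves": [{"jaw": -1, "x": 0, "y": 0, "z": 0, "wx": 0, "wy": 0, "wz": 0}, {"jaw": -1, "x": 0, "y": 0, "z": 0, "wx": 0, "wy": 0, "wz": 0}, {"jaw": -1, "x": 0, "y": 0, "z": 0, "wx": 0, "wy": 0, "wz": 0}, {"jaw": -1, "x": 0, "y": 0, "z": 0, "wx": 0, "wy": 0, "wz": 0}], "squeeze": 15}}

```text
t: 13.5
tcp_pos: [0.4774, 0.0644, 0.1232]
ee_rot: [[0.149, 0.989, 0.001], [0.989, -0.149, 0.001], [0.001, 0.001, -1.0]]
wrist_force: [0.3, -0.5, 3.4]
finger_gap: 0.166
finger_force: 15.0
```

{"fn": "play_rows", "kwargs": {"moves": [{"jaw": -1, "x": 0, "y": -0.3, "z": 0, "wx": 0, "wy": 0, "wz": 0}, {"jaw": -1, "x": 0, "y": -0.3, "z": 0, "wx": 0, "wy": 0, "wz": 0}, {"jaw": -1, "x": 0, "y": -0.3, "z": 0, "wx": 0, "wy": 0, "wz": 0}, {"jaw": -1, "x": 0, "y": -0.1, "z": 0, "wx": 0, "wy": 0, "wz": 0}, {"jaw": -1, "x": 0, "y": 0, "z": 0, "wx": 0, "wy": 0, "wz": 0}]}}

```text
t: 13.92
tcp_pos: [0.4674, 0.0659, 0.1231]
ee_rot: [[0.15, 0.989, 0.001], [0.989, -0.15, 0.001], [0.001, 0.001, -1.0]]
wrist_force: [0.6, -1.6, 8.0]
finger_gap: 0.17
finger_force: 15.0
```

{"fn": "play_rows", "kwargs": {"moves": [{"jaw": -1, "x": 0, "y": -0.08, "z": 0, "wx": 0, "wy": 0, "wz": 0}, {"jaw": -1, "x": 0, "y": 0, "z": 0, "wx": 0, "wy": 0, "wz": 0}]}}

```text
t: 14.08
tcp_pos: [0.4673, 0.0659, 0.1231]
ee_rot: [[0.15, 0.989, 0.003], [0.989, -0.15, 0.0], [0.001, 0.003, -1.0]]
wrist_force: [5.8, -1.3, 2.3]
finger_gap: 0.17
finger_force: 15.0
```

{"fn": "play_rows", "kwargs": {"moves": [{"jaw": -0.2, "x": 0, "y": 0.06, "z": 0, "wx": 0, "wy": 0, "wz": 0}, {"jaw": -0.2, "x": 0, "y": 0, "z": 0, "wx": 0, "wy": 0, "wz": 0}, {"jaw": -0.2, "x": 0, "y": 0, "z": 0, "wx": 0, "wy": 0, "wz": 0}, {"jaw": -0.2, "x": 0, "y": 0, "z": 0, "wx": 0, "wy": 0, "wz": 0}, {"jaw": -0.2, "x": 0, "y": 0, "z": -2, "wx": 0, "wy": 0, "wz": 0}, {"jaw": -0.2, "x": 0, "y": 0, "z": -3, "wx": 0, "wy": 0, "wz": 0}, {"jaw": -0.2, "x": 0, "y": 0, "z": 0, "wx": 0, "wy": 0, "wz": 0}]}}

```text
t: 14.67
tcp_pos: [0.4687, 0.0657, 0.1762]
ee_rot: [[0.15, 0.989, 0.004], [0.989, -0.15, 0.001], [0.002, 0.004, -1.0]]
wrist_force: [0.5, 0.4, 1.0]
finger_gap: 0.4
finger_force: 0.0
```

```bash
python3 - <<'E'
from h import *
o=get_obs();print(o["t"],tobox(o["tcp_pos"]),o["finger_gap"],o["joints"].round())
im=camera("wrist")
for t,z in [("bolt_knob",.127),("lid_handle",.136)]:
    for r in pinpoint(t,"wrist")[:1]: print(t,round(r["conf"],2),tobox(atz("wrist",r["location"],z)))
plan(B(10,0,165),-8.5)
E
```

```text
14.6667 [-55.53693976 -67.04495901 176.19002867] 0.4000270625147422 [-41.  12.  33. 117.  -9.  53. -12.]
bolt_knob 0.94 [-58.22326247 -65.64250032 127.        ]
lid_handle 0.9 [  7.59681081  -1.4725382  136.        ]
rows 3 turn [-0.     -0.0001 -0.0004]
[2.24 2.24 0.24]
[2.24 2.25 0.24]
[2.24 2.25 0.24]
```

{"fn": "play_rows", "kwargs": {"moves": [{"jaw": -0.2, "x": 2.2, "y": 2.2, "z": 0.24, "wx": 0, "wy": 0, "wz": 0}, {"jaw": -0.2, "x": 2.2, "y": 2.2, "z": 0.24, "wx": 0, "wy": 0, "wz": 0}, {"jaw": -0.2, "x": 2.2, "y": 2.2, "z": 0.24, "wx": 0, "wy": 0, "wz": 0}, {"jaw": -0.2, "x": 0, "y": 0, "z": 0, "wx": 0, "wy": 0, "wz": 0}, {"jaw": -0.2, "x": 0, "y": 0, "z": 2.0, "wx": 0, "wy": 0, "wz": 0}, {"jaw": -0.2, "x": 0, "y": 0, "z": 1.6, "wx": 0, "wy": 0, "wz": 0}, {"jaw": -0.2, "x": 0, "y": 0, "z": 0, "wx": 0, "wy": 0, "wz": 0}, {"jaw": -0.2, "x": 0, "y": 0, "z": 0, "wx": 0, "wy": 0, "wz": 0}]}}

```text
t: 15.48
tcp_pos: [0.5413, 0.1207, 0.1282]
ee_rot: [[0.15, 0.989, -0.002], [0.989, -0.15, -0.001], [-0.002, -0.002, -1.0]]
wrist_force: [-0.4, 0.7, 0.4]
finger_gap: 0.397
finger_force: 0.0
```

{"fn": "play_rows", "kwargs": {"moves": [{"jaw": -1, "x": 0, "y": 0, "z": 0, "wx": 0, "wy": 0, "wz": 0}, {"jaw": -1, "x": 0, "y": 0, "z": 0, "wx": 0, "wy": 0, "wz": 0}, {"jaw": -1, "x": 0, "y": 0, "z": 0, "wx": 0, "wy": 0, "wz": 0}, {"jaw": -1, "x": 0, "y": 0, "z": 0, "wx": 0, "wy": 0, "wz": 0}, {"jaw": -1, "x": 0, "y": 0, "z": 0, "wx": 0, "wy": 0, "wz": 0}], "squeeze": 20}}

```text
t: 15.9
tcp_pos: [0.5439, 0.1209, 0.13]
ee_rot: [[0.15, 0.989, 0.004], [0.989, -0.15, 0.0], [0.001, 0.004, -1.0]]
wrist_force: [3.6, 0.4, -7.1]
finger_gap: 0.1
finger_force: 20.0
```

```bash
python3 - <<'E'
from h import *
o=get_obs();print(o["t"],tobox(o["tcp_pos"]),o["finger_gap"],o["joints"].round())
E
```

```text
15.9 [ 10.67106775  -1.29348291 130.01440763] 0.09987194764679962 [-39.  25.  30. 108. -16.  51. -11.]
```

```bash
python3 -c "
import numpy as np
t=np.arange(20)*.08+.3535;p=10.98*np.c_[-np.cos(t),np.sin(t)]
for d in np.diff(p,axis=0):print('%.2f %.2f'%(d[0],-d[1]))"
```

```text
0.34 -0.81
0.40 -0.78
0.46 -0.75
0.52 -0.71
0.57 -0.66
0.63 -0.62
0.67 -0.56
0.72 -0.51
0.75 -0.45
0.79 -0.39
0.82 -0.32
0.84 -0.26
0.86 -0.19
0.87 -0.12
0.88 -0.05
0.88 0.02
0.87 0.09
0.86 0.16
0.85 0.23
```

{"fn": "play_rows", "kwargs": {"moves": [{"jaw": -1, "x": 0, "y": 0.34, "z": -0.81, "wx": 0, "wy": 0, "wz": 0}, {"jaw": -1, "x": 0, "y": 0.4, "z": -0.78, "wx": 0, "wy": 0, "wz": 0}, {"jaw": -1, "x": 0, "y": 0.46, "z": -0.75, "wx": 0, "wy": 0, "wz": 0}, {"jaw": -1, "x": 0, "y": 0, "z": 0, "wx": 0, "wy": 0, "wz": 0}], "squeeze": 25}}

```text
t: 16.23
tcp_pos: [0.5553, 0.1191, 0.1537]
ee_rot: [[0.15, 0.989, 0.002], [0.989, -0.15, 0.0], [0.0, 0.002, -1.0]]
wrist_force: [4.9, -0.1, -1.7]
finger_gap: 0.099
finger_force: 25.0
```

{"fn": "play_rows", "kwargs": {"moves": [{"jaw": -1, "x": 0, "y": 0.52, "z": -0.71, "wx": 0, "wy": 0, "wz": 0}, {"jaw": -1, "x": 0, "y": 0.57, "z": -0.66, "wx": 0, "wy": 0, "wz": 0}, {"jaw": -1, "x": 0, "y": 0.63, "z": -0.62, "wx": 0, "wy": 0, "wz": 0}, {"jaw": -1, "x": 0, "y": 0.67, "z": -0.56, "wx": 0, "wy": 0, "wz": 0}, {"jaw": -1, "x": 0, "y": 0, "z": 0, "wx": 0, "wy": 0, "wz": 0}]}}

```text
t: 16.65
tcp_pos: [0.5774, 0.1158, 0.1794]
ee_rot: [[0.149, 0.989, -0.002], [0.989, -0.149, 0.001], [0.0, -0.002, -1.0]]
wrist_force: [-14.0, -0.5, 17.3]
finger_gap: 0.098
finger_force: 25.0
```

```bash
python3 - <<'E'
from h import *
camera("side")
for r in pinpoint("lid_handle","side")[:2]:
    for z in (.136,.175,.19): print(r["conf"],r["location"],tobox(atz("side",r["location"],z)))
o=get_obs();print(tobox(o["tcp_pos"]),proj("side",np.array(o["tcp_pos"])+[0,0,.008]))
E
```

```text
0.75 [263.9, 194.9] [ 63.11930883   4.57772474 136.        ]
0.75 [263.9, 194.9] [ 41.36530279  -8.64991653 175.        ]
0.75 [263.9, 194.9] [ 32.99837739 -13.73747087 190.        ]
0.23 [333.0, 298.5] [-155.40882568 -325.96065925  136.        ]
0.23 [333.0, 298.5] [-171.05087064 -329.94355158  175.        ]
0.23 [333.0, 298.5] [-177.06704177 -331.47543325  190.        ]
[ 44.45869233  -1.42799103 179.30162679] [262.07058397 190.98544252]
```

{"fn": "play_rows", "kwargs": {"moves": [{"jaw": -1, "x": 0, "y": 0.66, "z": -0.59, "wx": 0, "wy": 0, "wz": 0}, {"jaw": -1, "x": 0, "y": 0.75, "z": -0.47, "wx": 0, "wy": 0, "wz": 0}, {"jaw": -1, "x": 0, "y": 0.79, "z": -0.41, "wx": 0, "wy": 0, "wz": 0}, {"jaw": -1, "x": 0, "y": 0, "z": 0, "wx": 0, "wy": 0, "wz": 0}]}}

```text
t: 17.08
tcp_pos: [0.5999, 0.1123, 0.1943]
ee_rot: [[0.15, 0.989, -0.001], [0.989, -0.15, 0.001], [0.001, -0.001, -1.0]]
wrist_force: [-8.0, 0.2, 16.5]
finger_gap: 0.096
finger_force: 25.0
```

{"fn": "play_rows", "kwargs": {"moves": [{"jaw": -1, "x": 0, "y": 0.82, "z": -0.34, "wx": 0, "wy": 0, "wz": 0}, {"jaw": -1, "x": 0, "y": 0.84, "z": -0.28, "wx": 0, "wy": 0, "wz": 0}, {"jaw": -1, "x": 0, "y": 0, "z": 0, "wx": 0, "wy": 0, "wz": 0}]}}

```text
t: 17.33
tcp_pos: [0.6167, 0.1098, 0.2005]
ee_rot: [[0.15, 0.989, 0.0], [0.989, -0.15, 0.001], [0.001, 0.0, -1.0]]
wrist_force: [-3.4, -1.2, 11.3]
finger_gap: 0.097
finger_force: 25.0
```

{"fn": "play_rows", "kwargs": {"moves": [{"jaw": -1, "x": 0, "y": 0.86, "z": -0.21, "wx": 0, "wy": 0, "wz": 0}, {"jaw": -1, "x": 0, "y": 0.87, "z": -0.13, "wx": 0, "wy": 0, "wz": 0}, {"jaw": -1, "x": 0, "y": 0.88, "z": -0.05, "wx": 0, "wy": 0, "wz": 0}, {"jaw": -1, "x": 0, "y": 0, "z": 0, "wx": 0, "wy": 0, "wz": 0}]}}

```text
t: 17.67
tcp_pos: [0.6429, 0.1057, 0.2039]
ee_rot: [[0.15, 0.989, 0.001], [0.989, -0.15, 0.0], [0.0, 0.001, -1.0]]
wrist_force: [2.4, 0.6, 3.0]
finger_gap: 0.098
finger_force: 25.0
```

{"fn": "play_rows", "kwargs": {"moves": [{"jaw": -1, "x": 0, "y": 0.88, "z": 0.02, "wx": 0, "wy": 0, "wz": 0}, {"jaw": -1, "x": 0, "y": 0.87, "z": 0.09, "wx": 0, "wy": 0, "wz": 0}, {"jaw": -1, "x": 0, "y": 0.86, "z": 0.16, "wx": 0, "wy": 0, "wz": 0}, {"jaw": -1, "x": 0, "y": 0, "z": 0, "wx": 0, "wy": 0, "wz": 0}]}}

```text
t: 18.0
tcp_pos: [0.6685, 0.1017, 0.2006]
ee_rot: [[0.15, 0.989, 0.001], [0.989, -0.15, -0.0], [-0.0, 0.001, -1.0]]
wrist_force: [4.3, -0.5, 0.5]
finger_gap: 0.097
finger_force: 25.0
```

```bash
python3 - <<'E'
from h import *
o=get_obs();b=tobox(o["tcp_pos"]);print(o["t"],b,o["finger_gap"],o["wrist_force"],np.arctan2(b[2]+6-98,113-b[0])-.3535)
E
```

```text
18.0 [136.82428951  -1.86304649 200.63606241] 0.09716838899846385 [ 4.27422649 -0.5380986   0.53855489] 1.4331823717411158
```

{"fn": "play_rows", "kwargs": {"moves": [{"jaw": -1, "x": 0, "y": 0.85, "z": 0.22, "wx": 0, "wy": 0, "wz": 0}, {"jaw": -1, "x": 0, "y": 0.3, "z": 0.09, "wx": 0, "wy": 0, "wz": 0}, {"jaw": -1, "x": 0, "y": 0, "z": 0, "wx": 0, "wy": 0, "wz": 0}, {"jaw": -1, "x": 0, "y": 0, "z": 0, "wx": 0, "wy": 0, "wz": 0}]}}

```text
t: 18.33
tcp_pos: [0.6792, 0.1001, 0.1975]
ee_rot: [[0.15, 0.989, 0.001], [0.989, -0.15, -0.0], [-0.0, 0.001, -1.0]]
wrist_force: [3.3, -2.3, 1.4]
finger_gap: 0.097
finger_force: 25.0
```

```bash
python3 - <<'E'
from h import *
o=get_obs();b=tobox(o["tcp_pos"]);print(o["t"],b,o["finger_gap"],o["wrist_force"],np.arctan2(b[2]+6-98,113-b[0])-.3535)
E
```

```text
18.3333 [147.59569268  -1.86397723 197.45645641] 0.0972260650824133 [ 3.29956888 -2.31422809  1.35892761] 1.5342903798406076
```

{"fn": "play_rows", "kwargs": {"moves": [{"jaw": -0.6, "x": 0, "y": 0, "z": 0, "wx": 0, "wy": 0, "wz": 0}, {"jaw": -0.6, "x": 0, "y": 0, "z": 0, "wx": 0, "wy": 0, "wz": 0}, {"jaw": -0.6, "x": 0, "y": 0, "z": 0, "wx": 0, "wy": 0, "wz": 0}]}}

```text
t: 18.58
tcp_pos: [0.6785, 0.1008, 0.1971]
ee_rot: [[0.149, 0.989, -0.0], [0.989, -0.149, 0.0], [0.0, -0.0, -1.0]]
wrist_force: [0.3, 0.2, -0.4]
finger_gap: 0.198
finger_force: 0.0
```

{"fn": "play_rows", "kwargs": {"moves": [{"jaw": -0.6, "x": 0, "y": 0, "z": -1, "wx": 0, "wy": 0, "wz": 0}, {"jaw": -0.6, "x": 0, "y": 0, "z": -2, "wx": 0, "wy": 0, "wz": 0}, {"jaw": -0.6, "x": 0, "y": 0, "z": -3, "wx": 0, "wy": 0, "wz": 0}, {"jaw": -0.6, "x": 0, "y": 0, "z": -3, "wx": 0, "wy": 0, "wz": 0}, {"jaw": -0.6, "x": 0, "y": 0, "z": -3, "wx": 0, "wy": 0, "wz": 0}, {"jaw": -0.6, "x": 0, "y": 0, "z": 0, "wx": 0, "wy": 0, "wz": 0}]}}

```text
t: 19.08
tcp_pos: [0.6803, 0.1003, 0.3242]
ee_rot: [[0.149, 0.989, 0.008], [0.989, -0.149, 0.002], [0.003, 0.007, -1.0]]
wrist_force: [-0.2, 0.6, -0.2]
finger_gap: 0.204
finger_force: 0.0
```

{"fn": "play_rows", "kwargs": {"moves": [{"jaw": -0.6, "x": 0, "y": -4, "z": -0.5, "wx": 0, "wy": 0, "wz": 0}, {"jaw": -0.6, "x": 0, "y": -4, "z": -0.5, "wx": 0, "wy": 0, "wz": 0}, {"jaw": -0.6, "x": 0, "y": -4, "z": -0.5, "wx": 0, "wy": 0, "wz": 0}, {"jaw": -0.6, "x": 0, "y": -4, "z": 0, "wx": 0, "wy": 0, "wz": 0}, {"jaw": -0.6, "x": 0, "y": -4, "z": 0, "wx": 0, "wy": 0, "wz": 0}, {"jaw": -0.6, "x": 0, "y": -4, "z": 0, "wx": 0, "wy": 0, "wz": 0}, {"jaw": -0.6, "x": 0, "y": 0, "z": 0, "wx": 0, "wy": 0, "wz": 0}]}}

```text
t: 19.67
tcp_pos: [0.4363, 0.1374, 0.3331]
ee_rot: [[0.146, 0.989, -0.0], [0.989, -0.146, 0.003], [0.003, -0.001, -1.0]]
wrist_force: [0.8, 0.8, 1.5]
finger_gap: 0.197
finger_force: 0.0
```

```bash
python3 - <<'E'
from h import *
o=get_obs();print(o["t"],tobox(o["tcp_pos"]),o["finger_gap"],o["wrist_force"])
s=camera("side");w=camera("wrist")
f=lambda x:cv2.resize(x,(400,300))
cv2.imwrite("pics/end.png",np.hstack([f(s[150:300,150:350]),f(w)]))
E
```

```text
19.6667 [-98.11243694  -0.94081939 333.07083461] 0.19732102323159018 [0.77007718 0.78082388 1.50495309]
```

View pics/end.png

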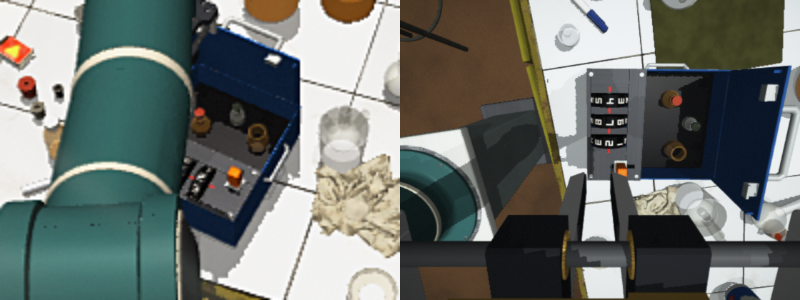

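The side view (left half) shows the lid upright and the bottles around the box where they were. The wrist view (right half) shows 4-7-2 on the marks near x=609, rows 98, 122 and 143, and the knob drawn at (620,170). The arm is clear of everything, so I'll hand in.

```bash
python3 -c "
from bench import *
print(close_job())"
```

```text
the job is handed in; nothing more can be done
None
```

The job is handed in at about 20 s: the wheels read 4-7-2, the bolt is fully drawn (about 10 mm), and the lid stands by itself at about 1.53 rad. The bottles and glassware round the box looked undisturbed in the last pictures.

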